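Hold the dust canister's bayonet cap at its cleaning position

TASK

Fit the black cap with the blue bar grip onto the dust canister: its brass lugs go down through the two notches by the white marks until the cap is fully home. Then turn it clockwise (seen from above) about half-way to the lock, so that the orange pointers stand on the yellow marks, and keep holding it there against the return spring: finish with the cap still in the gripper. Never turn it on as far as the red marks, where the lock clicks, and leave the sander, drill and glue bottle alone.

Things in the scene. Friction and masses are not known exactly. Their poses are not given: they have to be found in the camera images.
- cap: Loose black bayonet cap, 220 g, standing upright on its plug. Origin: centre of its underside; z up. From the bottom up: round plug, diameter 58 mm, foot chamfered 3 mm, 0 to 17.5 mm; disc, diameter 84 mm, 17.5 to 26 mm; blue bar grip, 66 mm long along x, 22 mm wide (y), 25 to 56 mm. White noses on the disc at +x and -x, 4 mm wide, reach 46 mm from the axis. A half turn about z gives the same cap.
- cap_lug (a point): Outer end of one of the two brass lugs at the foot of the cap's plug, at the cap's +x, 39 mm from the axis; the other lies at -x. Lugs are 12 mm wide, 7 mm high, level with the cap's underside.
- cap_grip (a point): Centre of the blue bar grip, on the cap's axis, 44 mm above the cap's underside and 18 mm above the disc's top; axes as the cap's.
- canister: Fixed grey dust canister, diameter 116 mm, rim 110 mm above the bench, on a 130 mm square foot plate; a black hose port sticks out low at its own +x to 100 mm from the axis. Origin: centre of its underside, on the bench; z up. A red block, 10 mm high, stands on the rim 54 mm from the axis at -79 deg; it carries the spring catch that clicks behind a cap nose at the lock.
- mouth (a point): Centre of the canister's mouth, at rim height (110 mm); axes as the canister's. A flange 8 mm thick with a hole of diameter 62 mm. A cap whose x axis lies along the canister's x (either way round) goes down until its disc lies on the rim, its underside 17.5 mm below the rim. Turned clockwise from above, its lugs then run under the flange with 2.5 mm of play up and down.
- notch (a point): Middle of one of the flange's two notches, by a white mark, at the canister's +x, 36 mm from the axis, at rim height; the other lies at -x. About 16 mm wide, open out to 44 mm from the axis.
- yellow_mark (a point): Middle of one of the two yellow marks on the rim, at -45 deg about the canister's z from its +x, 52 mm from the axis; the other lies straight across the mouth. Each is about 15 deg wide.
- red_mark (a point): Middle of one of the two red marks on the rim, at -85 deg, 52 mm from the axis: the lock position; the other lies straight across the mouth.
- pointer (a point): Top of one of the two orange pointers of the spring ring, just outside the rim, 65 mm from the axis; the other lies straight across the mouth. At rest at -5 deg about the canister's z; a turning cap's white noses run along with the pointers.
- ring_body (a joint): Turn of the spring ring with the orange pointers, rad: 0 at rest, growing clockwise seen from above; 0.70 in the middle of the yellow marks, 1.40 at the red marks (lock). The cap's lugs meet it after about 5 deg (cap turned 45 deg at 0.70) and carry it along; its spring pushes back with 0.06 N m at 0, 0.15 N m at 0.70. The cap's noses begin to press the catch at about 1.15.
- sander: Bystander: green and black round sander, 124 mm across, 132 mm tall, 1.3 kg. Origin: centre of its underside.
- drill: Bystander: green and black drill lying on its side, 205 mm long along its x, handle out to 145 mm at its -y, 60 mm high, 1.4 kg. Origin: under its barrel's middle.
- glue: Bystander: white glue bottle with a red cap, 60 mm across, 150 mm tall. Origin: centre of its underside.
Mind the look-alikes: they are no part of the job. What is shaped like the cap but green is not meant.

How it is judged:
On the way, in this order (a step that is already met when the one before it is completed fails the run):
1. the cap is lifted clear of the bench by the gripper (height (world z) of cap above 0.03 m and contact force between the fingers and cap above 1 N), for 0.1 s.
2. the cap is down in the canister's mouth, fully home, upright, lugs through the notches, not yet turned (horizontal distance between cap and mouth below 0.005 m and z of cap in the frame of mouth between -0.024 and -0.0135 m and angle between cap's own z axis and vertical below 0.1 rad and angle between the x axis of cap and the x axis of canister, either way round below 0.3 rad and value of joint ring_body below 0.25 rad), for 0.1 s.
At the end, for the whole second after the job is handed in: The cap sits in the mouth (within 5 mm of its axis, underside 13.5 to 24 mm below the rim, tilted under 0.1 rad), its lugs carry the spring ring with the pointers on the yellow marks (ring at 0.70 +- 0.13 rad, cap turned 45 deg +- 0.17 rad) all through the last second, and the fingers still hold it (horizontal distance between cap and mouth below 0.005 m and z of cap in the frame of mouth between -0.024 and -0.0135 m and angle between cap's own z axis and vertical below 0.1 rad and value of joint ring_body between 0.57 and 0.83 rad and angle between the x axis of cap and the x axis of canister, either way round between 0.62 and 0.96 rad and contact force between the fingers and cap above 2 N); the arm keeps its last pose, push and grip.
It fails at once if the cap was turned on to the lock click (ring past 1.2 rad) (value of joint ring_body above 1.2 rad).
It fails at once if the sander was knocked out of its place by over 20 mm (distance of sander from where it was at the start of the episode above 0.02 m).
It fails at once if the drill was knocked out of its place by over 20 mm (distance of drill from where it was at the start of the episode above 0.02 m).
It fails at once if the glue was knocked out of its place by over 20 mm (distance of glue from where it was at the start of the episode above 0.02 m).
It also fails if it takes over 45 s, if anything falls off the work surface, if the arm or the gripper's body presses on something with over 40 N, if the wrist force passes 120 N, or if a joint passes its speed limit or range.

ROBOT

A 6-joint arm with a two-finger parallel gripper is mounted at the origin on the work surface. World frame = base frame: x ahead of the robot, y to its left, z up, the work surface at z = 0. Lengths are in m, angles in rad, forces in N, time in s.
With the tool pointing down it reaches from about 0.375 to 0.9 m from the base axis. Payload 3.1 kg.
Tool frame: the origin (TCP) lies on the centre line of the jaws, within the pads' length; the fingertips stand 25 mm ahead of it and the grasp point (between the pads) lies 6 mm ahead of it (manip.tip_extent is the distance from the TCP to the fingertips, in m); z points along the fingers, y is the line along which they close (so a half turn about z gives the same grasp; the last joint's range is limited). The gripper opens to 85 mm and grips with 20 to 120 N. Pads are 22 mm wide; open, the fingers measure 114 mm over their backs; the gripper's body (76 mm by 85 mm) begins 54 mm behind the grasp point. The pads swing forward as they close: fully open they stand 13 mm farther back than shut.
Start: joints at [-1.429, 0.527, 1.433, -0, 1.181, -0.178], TCP at [0.197, -0.593, 0.256] pointing down, gripper open.
Joint ranges: [-3.08, 3.08], [-0.75, 2.2], [0.22, 2.44], [-1.43, 4.57], [0, 2.65], [-2.85, 2.85]. Speed limits (rad/s): [2.79, 2.79, 3.14, 3.14, 3.14, 3.14].

INTERFACE

Orientations are given as a unit quaternion [x, y, z, w].
In Python, from station import readout, imaging, order, manip gives the robot as it stands.
- The arm moves only by the tool move_arm, never from a script. Its argument "rows" is a list of rows, each a list of 7 numbers: the turn, a rotation vector about the tool's x, y, z in degrees, then the shift along the tool's x, y, z in mm, then the closure, from 0 (fully open) to 1 (shut). A call has 1 to 12 rows; each row is the pose to reach, as a shift and turn from the pose commanded when the call began, along the tool's axes at that moment; what a row does not reach only later rows make up. A row lasts 1/12 s, in which the tool goes at most 41.7 mm and 7.16 degrees, less where a joint would pass 70% of its speed; a pose out of reach is approached as far as the arm can. A call with a gripper value outside its range is refused whole. The fingers move at their own pace and stop on an object; "squeeze" is the grip in N (left out, the last holds). Time passes only in rows, so rows that repeat a pose let the fingers close. It gives the time, the measured TCP pose, the force, the opening and the grip force at its end, in the units of the state.
- readout.sense(): the state, without advancing time (a new reading comes with each control period).
- imaging.snapshot(name): name is "side" or "top" or "wrist"; returns a dict with "img" (420x560x3 uint8, red, green, blue), "z_map" (420x560 float32, m along the optical axis (not along the pixel's ray), 0 where there is no reading), "fovy" (degrees; the focal length in pixels is half the picture's height over the tangent of half this angle, whatever the lens; pixels are square), "cx", "cy" (the principal point, pixels), "k1" (the pictures are not rectified: a ray, as slopes to the right and down, at radius r is drawn at 1 + k1 r^2 times it, then the intrinsics apply), "rvec" (rotation vector, rad) and "tvec" (3), from world to camera coordinates, as OpenCV has them. Camera axes: x right, y down, z forward; pixel columns grow to the right and rows downward; lengths in m; the calibration is good to about 2 mm. A picture is of the moment at which its call begins.
- order.sign_off(): hands the job in; it is judged then, once.
The state is a dict: "t": time; "q": joint angles; "qd": joint speeds; "tau": joint torques, N m; "tcp_pos": TCP position; "tool_rot": TCP orientation; "force": force on the tool from outside, world axes, zero at the start; "ft_torque": the same for the moment, N m; "finger_gap": opening from 0.0 (shut) to 1.0 (fully open); "gripper_force": force on a finger pad.
Only numpy, scipy, OpenCV 4.12 (cv2) and the standard library are available. Lean on these libraries where they do the work, as an engineer would, in place of code of your own. Each camera call takes 0.05 s, during which the arm holds its last target. There are 200 camera calls.

## Working session

There is one attempt and no reset: what is moved stays moved. The work goes in short steps, Python scripts to look and compute and a tool call to move; the robot and the scene stay as the last step left them, time stands still between calls to the robot, and variables do not carry over. Pictures are saved under pics/ and viewed, at most 10 in all, crops included, and the job is handed in when it is done.

Besides the shell and the picture viewer there is one more tool, called as name([rows], argument=value, ...), one row to a line, values as JSON. move_arm: Moves the arm, as the interface text tells. Its arguments: {"type":"object","properties":{"rows":{"type":"array"},"squeeze":{"type":"number"}},"required":["rows"]}

```bash
mkdir -p pics; cat > h.py <<'E'
import numpy as np, cv2
from station import readout, imaging, order, manip
from scipy.spatial.transform import Rotation as R
def snap(n):
    s=imaging.snapshot(n); s['f']=s['img'].shape[0]/2/np.tan(np.radians(s['fovy'])/2)
    s['Rm']=R.from_rotvec(np.ravel(s['rvec'])).as_matrix(); s['t']=np.ravel(s['tvec']); return s
def slopes(s,uv):
    d=(np.atleast_2d(uv).astype(float)-[s['cx'],s['cy']])/s['f']; x=d.copy()
    for _ in range(30): x=d/(1+s['k1']*(x**2).sum(1,keepdims=True))
    return x
def onplane(s,uv,z):
    x=slopes(s,uv); d=np.c_[x,np.ones(len(x))]@s['Rm']; c=-s['Rm'].T@s['t']
    return c+d*((z-c[2])/d[:,2])[:,None]
def pts(s):
    h,w=s['z_map'].shape; v,u=np.mgrid[:h,:w]; x=slopes(s,np.c_[u.ravel(),v.ravel()]); z=s['z_map'].ravel()[:,None]
    return ((np.c_[x,np.ones(len(x))]*z-s['t'])@s['Rm']).reshape(h,w,3)
def save(n,img): cv2.imwrite('pics/'+n+'.png',img[...,::-1])
E
python3 - <<'E'
from h import *
for n in ('top','side'):
    s=snap(n); save(n+'0',s['img']); print(n,-s['Rm'].T@s['t'],s['fovy'],s['k1'])
print(readout.sense())
E
```

```text
top [0.39138027 0.0203303  1.15614342] 50.85584874444783 -0.08422528896731958
side [0.23740507 0.70137966 0.89943654] 52.93245966646296 -0.09810759361752357
{'t': 0.1, 'q': array([-1.42851284e+00,  5.28408728e-01,  1.43379894e+00, -3.91366397e-06,
        1.18139166e+00, -1.78491764e-01]), 'qd': array([ 0.00113281, -0.00331436, -0.00241357, -0.0006025 , -0.00064127,
       -0.00135961]), 'tau': array([-1.45842518e-03, -4.43304026e+01, -1.78586161e+01, -2.95771661e-04,
        3.86304237e-03, -3.64084102e-06]), 'tcp_pos': array([ 0.19700856, -0.59249942,  0.25540171]), 'tool_rot': array([ 9.87164837e-01,  1.59701524e-01,  1.63543334e-05, -1.00320897e-03]), 'force': array([-0.07878978,  0.42290327, -0.62790809]), 'ft_torque': array([-0.04295811, -0.00600327, -0.01808676]), 'gripper_force': 0.0, 'finger_gap': 1.0016165733297304}
```

View pics/top0.png

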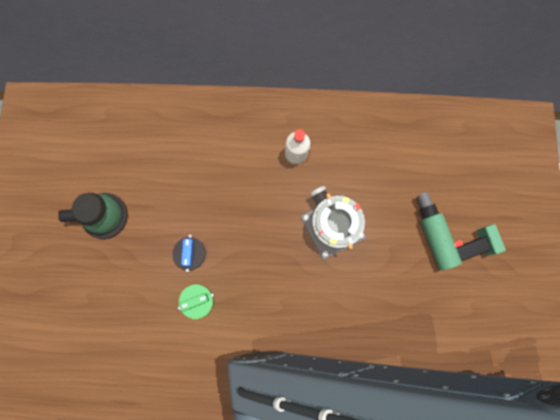

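View pics/side0.png

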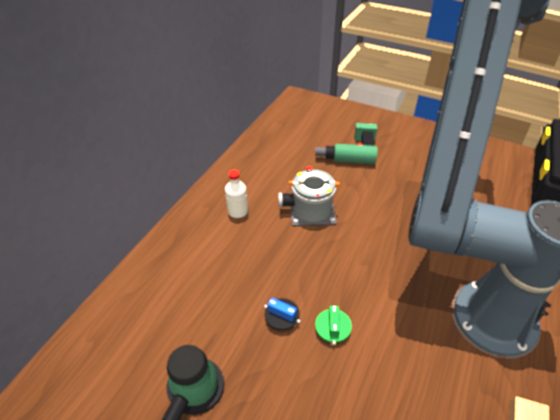

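The candidates are the black cap with a blue bar at top (188,253) / side (282,313), and the green cap-like piece at top (195,302) / side (333,325). The first fits, since it is black with a blue grip. The canister is at top (338,222), with its hose port at (320,195). The glue is at (298,148), the drill at (440,235) and the sander at (100,213).

```bash
python3 - <<'E'
from h import *
s=snap('top'); im=s['img']; hsv=cv2.cvtColor(im,cv2.COLOR_RGB2HSV); P=pts(s)
c1=cv2.resize(im[215:330,140:255],(400,400),interpolation=cv2.INTER_CUBIC)
c2=cv2.resize(im[165:280,280:395],(400,400),interpolation=cv2.INTER_CUBIC)
save('crop1',np.hstack([c1,c2]))
def blobs(lo,hi,box,z,name,mina=4):
    m=cv2.inRange(hsv,np.array(lo),np.array(hi)); b=np.zeros_like(m); x0,y0,x1,y1=box; b[y0:y1,x0:x1]=m[y0:y1,x0:x1]
    n,l,st,c=cv2.connectedComponentsWithStats(b)
    for i in range(1,n):
        if st[i,4]>=mina: print(name,st[i,4],c[i].round(1),onplane(s,c[i],z)[0].round(4),np.median(P[l==i],0).round(4))
    return b
cap=(160,225,220,282); can=(290,180,385,265)
b=blobs((100,120,60),(130,255,255),cap,.056,'blue',20)
p=np.argwhere(b>0)[:,::-1]; r=cv2.minAreaRect(cv2.findContours(b,0,2)[0][0]); print(r)
Q=onplane(s,cv2.boxPoints(r),.056);print(Q.round(4))
blobs((0,0,150),(180,60,255),cap,.026,'nose')
blobs((22,110,120),(35,255,255),can,.11,'yellow')
blobs((0,120,100),(8,255,255),can,.11,'red')
blobs((9,120,120),(20,255,255),can,.11,'orange')
blobs((0,0,215),(180,40,255),can,.11,'white')
# rim points by depth
m=np.zeros(im.shape[:2],bool); m[180:265,290:385]=1
m&=(abs(P[...,2]-.11)<.005); X=P[m][:,:2]; print(len(X))
(c,rr)=cv2.minEnclosingCircle(X.astype(np.float32)); print('rim',c,rr, np.median(P[m][:,2]))
m=np.zeros(im.shape[:2],bool); m[225:282,160:220]=1
m&=(abs(P[...,2]-.026)<.006); print('disc',cv2.minEnclosingCircle(P[m][:,:2].astype(np.float32)),np.median(P[m][:,2]))
E
```

```text
blue 223 [186.8 252.1] [0.4745 0.2279 0.056 ] [0.4749 0.2267 0.0543]
((186.6147003173828, 252.00880432128906), (10.737510681152344, 26.613685607910156), 4.398705005645752)
[[0.4423 0.2422 0.056 ]
 [0.5085 0.2412 0.056 ]
 [0.5073 0.2143 0.056 ]
 [0.4412 0.2156 0.056 ]]
nose 12 [189.5 235.5] [0.5195 0.2291 0.026 ] [0.5211 0.2301 0.0127]
nose 13 [186.8 242. ] [0.5026 0.2349 0.026 ] [0.4998 0.229  0.056 ]
nose 14 [185.  261.5] [0.4526 0.2367 0.026 ] [0.451  0.2308 0.0556]
nose 11 [186.8 270.2] [0.4308 0.2307 0.026 ] [0.4314 0.2326 0.0027]
red 24 [357.9 205.8] [ 0.5948 -0.1889  0.11  ] [ 0.593  -0.1865  0.1199]
orange 2865 [337.9 215.4] [ 0.5695 -0.1399  0.11  ] [ 6.106e-01 -1.783e-01 -2.000e-04]
orange 24 [328.2 194.8] [ 0.6197 -0.1161  0.11  ] [ 0.6214 -0.1178  0.1065]
orange 7 [338.  192.9] [ 0.6252 -0.14    0.11  ] [ 0.6496 -0.1574 -0.0014]
orange 5 [345.  193.2] [ 0.6249 -0.1572  0.11  ] [ 0.6499 -0.1758  0.0009]
orange 5 [350.4 196. ] [ 0.6184 -0.1705  0.11  ] [ 0.6419 -0.1892  0.0031]
orange 10 [359.9 204.5] [ 0.5981 -0.1937  0.11  ] [ 0.6202 -0.218  -0.0009]
orange 9 [305.8 209.3]
[... 529 characters left out ...]
[330.5 262.8] [ 0.4552 -0.1231  0.11  ] [ 0.4624 -0.1383  0.0015]
orange 5 [334.4 263.4] [ 0.4539 -0.1324  0.11  ] [ 0.4591 -0.1478 -0.    ]
white 25 [319.2 189.2] [ 0.6327 -0.0939  0.11  ] [ 0.6427 -0.098   0.066 ]
white 1157 [340.6 221.7] [ 0.5544 -0.1467  0.11  ] [ 0.5546 -0.1467  0.1092]
white 11 [305.5 216.8] [ 0.5637 -0.0619  0.11  ] [ 0.5795 -0.0706  0.0122]
white 13 [314.2 218.5] [ 0.5603 -0.0828  0.11  ] [ 0.5633 -0.0835  0.0969]
white 7 [324.9 254.3] [ 0.4749 -0.1094  0.11  ] [ 0.4835 -0.1222  0.0104]
1175
rim (0.5588091611862183, -0.14602525532245636) 0.07081044465303421 0.10984331704124053
disc ((0.47620850801467896, 0.23063233494758606), 0.045153070241212845) 0.02590590421239114
```

View pics/crop1.png

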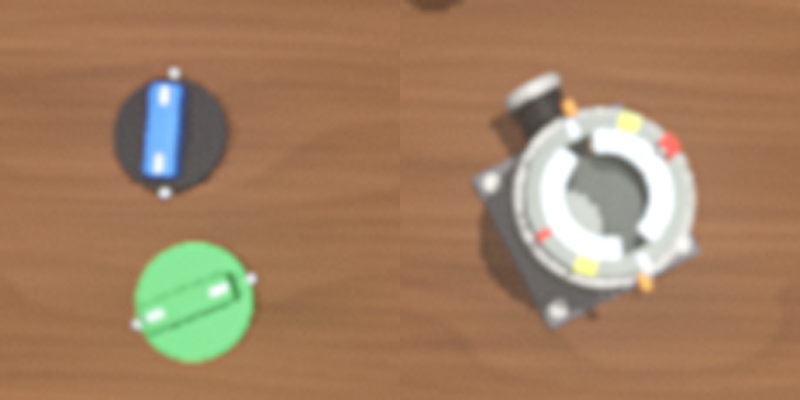

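The crop confirms it: the black cap with the blue bar is on the left at (165,130), with white noses at (173,73) and (165,192), and the green one below it is a decoy. The canister's white marks and notches run about 29° off world x. I'll get a close wrist view of the canister on the way to the cap.

```bash
cat >> h.py <<'E'
def heading(st): return np.degrees(R.from_quat(st['tool_rot']).as_matrix()[:2,0]@[1,1j])if 0 else np.degrees(np.arctan2(*R.from_quat(st['tool_rot']).as_matrix()[1::-1,0]))
def go(p,h):
    st=readout.sense(); M=R.from_quat(st['tool_rot'])
    T=R.from_euler('ZX',[h,180],degrees=True)
    print('turn',np.degrees((M.inv()*T).as_rotvec()).round(2),'shift mm',(M.inv().apply(np.array(p)-st['tcp_pos'])*1000).round(1),'head',heading(st).round(2))
E
python3 -c "
from h import *
go([.50,-.17,.33],18.4)"
```

```text
turn [-0.09 -0.02 -0.02] shift mm [ 420.8 -305.6  -73.8] head 18.38
```

move_arm([
  [0,0,0,35,-25,-6,0],
  [0,0,0,68,-49,-12,0],
  [0,0,0,101,-73,-18,0],
  [0,0,0,134,-97,-24,0],
  [0,0,0,167,-121,-30,0],
  [0,0,0,200,-145,-36,0],
  [0,0,0,233,-169,-42,0],
  [0,0,0,266,-193,-48,0],
  [0,0,0,299,-217,-54,0],
  [0,0,0,332,-241,-60,0],
  [0,0,0,365,-265,-66,0],
  [0,0,0,390,-283,-74,0],
], squeeze=40)

```text
t: 1.15
tcp_pos: [0.4788, -0.1984, 0.3302]
tool_rot: [0.987, 0.16, -0.0, -0.001]
force: [0.8, -0.5, -0.5]
finger_gap: 0.996
gripper_force: 0.0
```

move_arm([
  [0,0,0,15,-11,0,0],
  [0,0,0,31,-22,0,0],
  [0,0,0,31,-22,0,0],
  [0,0,0,31,-22,0,0],
])

```text
t: 1.48
tcp_pos: [0.5005, -0.1701, 0.33]
tool_rot: [0.987, 0.161, -0.0, -0.0]
force: [-0.2, -0.8, -0.3]
finger_gap: 0.999
gripper_force: 0.0
```

```bash
python3 - <<'E'
from h import *
s=snap('wrist'); save('w1',s['img']); st=readout.sense(); print(st['t'],st['tcp_pos'],heading(st),st['qd'].round(3)); np.savez('w1.npz',**{k:np.asarray(v) for k,v in s.items()})
E
```

```text
1.5333 [ 0.50010492 -0.17081803  0.3299665 ] 18.429697066993786 [-0.024 -0.003  0.004  0.     0.     0.001]
```

View pics/w1.png

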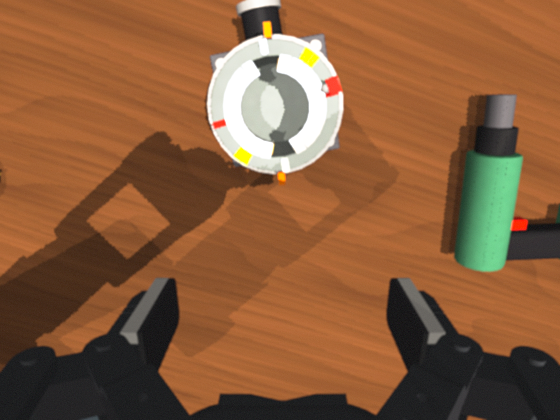

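The wrist view shows the canister mouth at (275,104). The pointers are at (267,30) and (282,177), the yellow marks at (310,57) and (242,156), and the notches at (264,68) and (285,147). I'll compute the axis and yaw from these.

```bash
python3 - <<'E'
from h import *
s=dict(np.load('w1.npz')); im=s['img']; hsv=cv2.cvtColor(im,cv2.COLOR_RGB2HSV); P=pts(s)
def bl(lo,hi,z,n,mina=15):
    m=cv2.inRange(hsv,np.array(lo),np.array(hi)); m[190:]=0; m[:,:205]=0;m[:,350:]=0
    k,l,st,c=cv2.connectedComponentsWithStats(m); o=[]
    for i in range(1,k):
        if st[i,4]>=mina:
            q=onplane(s,c[i],z)[0]; print(n,st[i,4],c[i].round(1),q.round(4),np.nanmedian(P[l==i],0).round(4)); o.append(q)
    return o
bl((24,150,150),(34,255,255),.11,'yel'); bl((0,150,130),(6,255,255),.11,'red'); bl((13,180,180),(22,255,255),.11,'org')
mm=np.zeros(im.shape[:2],bool); mm[20:190,200:350]=1
z=P[...,2]; m=mm&(abs(z-.11)<.004)
m=(m*255).astype(np.uint8); cs,_=cv2.findContours(m,cv2.RETR_CCOMP,cv2.CHAIN_APPROX_NONE)
from scipy.optimize import least_squares
for c in cs:
    if len(c)<80: continue
    X=onplane(s,c[:,0,:],.11)[:,:2]
    r=least_squares(lambda p:np.hypot(*(X-p[:2]).T)-p[2],[*X.mean(0),.05],loss='soft_l1',f_scale=.001); print('circle',len(c),r.x.round(4))
print(np.median(z[m>0]))
E
```

```text
yel 83 [267.1  29.3] [ 0.6175 -0.1168  0.11  ] [ 0.6176 -0.1169  0.1104]
yel 194 [308.7  56.9] [ 0.6079 -0.1575  0.11  ] [ 0.6077 -0.1575  0.1114]
yel 160 [242.6 155.4] [ 0.5078 -0.1282  0.11  ] [ 0.5081 -0.1283  0.1112]
red 221 [333.1  85.7] [ 0.5924 -0.1859  0.11  ] [ 0.5923 -0.1847  0.1205]
red 65 [218.8 123.6] [ 0.5289 -0.0994  0.11  ] [ 0.5291 -0.0993  0.1113]
org 39 [266.9  26.2] [ 0.6198 -0.1159  0.11  ] [ 0.6224 -0.1135  0.0652]
org 76 [281.1 177.7] [ 0.4989 -0.1688  0.11  ] [ 0.499  -0.169   0.1106]
circle 463 [ 0.5577 -0.1428  0.0576]
circle 271 [ 0.5581 -0.143   0.032 ]
0.11061936370702104
```

```bash
python3 -c "
from h import *
go([.42,.23,.25],-1)"
```

```text
turn [-1.000e-02  6.000e-02  1.943e+01] shift mm [  50.8 -405.6   80. ] head 18.43
```

move_arm([
  [0,0,2,4,-30,0,0],
  [0,0,4,8,-65,0,0],
  [0,0,6,12,-100,0,0],
  [0,0,8,16,-136,5,0],
  [0,0,10,20,-172,10,0],
  [0,0,12,25,-208,20,0],
  [0,0,14,30,-244,30,0],
  [0,0,16,35,-280,40,0],
  [0,0,18,40,-316,50,0],
  [0,0,19.4,45,-352,60,0],
  [0,0,19.4,50,-385,72,0],
  [0,0,19.4,51,-405,80,0],
])

```text
t: 2.53
tcp_pos: [0.4205, 0.2309, 0.2494]
tool_rot: [1.0, -0.009, -0.0, -0.0]
force: [-0.1, -0.6, 0.1]
finger_gap: 0.995
gripper_force: 0.0
```

move_arm([
  [0,0,0,0,0,0,0],
  [0,0,0,0,0,0,0],
  [0,0,0,0,0,0,0],
])

```text
t: 2.78
tcp_pos: [0.4218, 0.2283, 0.2505]
tool_rot: [1.0, -0.009, 0.0, 0.0]
force: [0.5, 0.1, 0.4]
finger_gap: 0.997
gripper_force: 0.0
```

```bash
python3 - <<'E'
from h import *
s=snap('wrist'); im=s['img']; save('w2',im); st=readout.sense(); print(st['t'],st['tcp_pos'],heading(st))
hsv=cv2.cvtColor(im,cv2.COLOR_RGB2HSV); P=pts(s)
m=cv2.inRange(hsv,np.array((100,120,60)),np.array((130,255,255))); m[300:]=0
P[...,2][m==0]=0
top=((abs(P[...,2]-.056)<.003)*255).astype(np.uint8)
c=max(cv2.findContours(top,0,1)[0],key=cv2.contourArea); X=onplane(s,c[:,0,:],.056)[:,:2]
r=cv2.minAreaRect((X*1000).astype(np.float32)); print('bar',r)
P=pts(s); u,v=c[:,0,:].mean(0); print(u,v)
d=((abs(P[...,2]-.026)<.003)*255).astype(np.uint8); d[300:]=0
for c in cv2.findContours(d,0,1)[0]:
    if len(c)>60: 
        X=onplane(s,c[:,0,:],.026)[:,:2]; print('disc',len(c),np.array(cv2.minEnclosingCircle(X.astype(np.float32))[0]),X.mean(0))
w=cv2.inRange(hsv,np.array((0,0,190)),np.array((180,50,255))); w[300:]=0
k,l,stt,cc=cv2.connectedComponentsWithStats(w)
for i in range(1,k):
    if stt[i,4]>15: print('white',stt[i,4],cc[i].round(1),onplane(s,cc[i],.026)[0].round(4))
E
```

```text
2.8333 [0.42200358 0.22817423 0.25072822] -1.1294501499928604
bar ((475.5054626464844, 229.83978271484375), (21.45733642578125, 65.7486572265625), 88.21552276611328)
279.67487684729065 119.79802955665025
disc 391 [0.3548362  0.20572025] [0.35361824 0.20344096]
disc 278 [0.47489658 0.2298187 ] [0.47607354 0.22992389]
disc 177 [0.55099785 0.43651408] [0.54817242 0.42662274]
white 40 [279.8  67.5] [0.5193 0.2291 0.026 ]
white 111 [279.9  91.3] [0.4992 0.2295 0.026 ]
white 90 [279.5 150.3] [0.4461 0.231  0.026 ]
white 28 [279.9 165.5] [0.4317 0.2309 0.026 ]
white 34 [346.8 223. ] [0.3721 0.1654 0.026 ]
white 75 [332.6 243.7] [0.35  0.179 0.026]
white 30 [267.4 256.6] [0.3368 0.2459 0.026 ]
white 75 [285.3 263.3] [0.3288 0.2275 0.026 ]
```

View pics/w2.png

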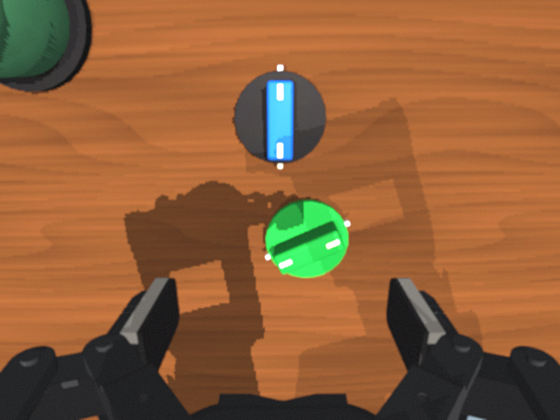

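The blue-barred cap is at (280,118), with noses at (280,67) and (280,165), and it is already aligned with the tool. The green decoy is at (307,238). I'll descend over the cap.

```bash
python3 -c "
from h import *
go([.4755,.2299,.055],-1.2); print(manip.tip_extent)"
```

```text
turn [ 0.02 -0.06  0.07] shift mm [ 53.3  -2.8 195.8] head -1.13
0.025
```

move_arm([
  [0,0,0,18,-1,0,0],
  [0,0,0,36,-2,10,0],
  [0,0,0,53,-3,30,0],
  [0,0,0,53,-3,60,0],
  [0,0,0,53,-3,90,0],
  [0,0,0,53,-3,120,0],
  [0,0,0,53,-3,145,0],
  [0,0,0,53,-3,165,0],
  [0,0,0,53,-3,180,0],
  [0,0,0,53,-3,190,0],
  [0,0,0,53,-3,196,0],
  [0,0,0,53,-3,196,0],
])

```text
t: 3.83
tcp_pos: [0.4745, 0.2306, 0.0538]
tool_rot: [1.0, -0.01, -0.0, 0.0]
force: [0.4, -0.5, 0.5]
finger_gap: 1.007
gripper_force: 0.0
```

```bash
python3 -c "
from h import *
go([.4755,.2299,.055],-1.2); st=readout.sense(); print(st['tcp_pos'],st['force'])"
```

```text
turn [0.02 0.05 0.09] shift mm [ 1.   0.7 -1.2] head -1.11
[0.47447998 0.23061628 0.05375182] [ 0.38556375 -0.54390026  0.52446884]
```

move_arm([
  [0,0,0,0,0,-1,0.3],
  [0,0,0,0,0,-1,0.5],
  [0,0,0,0,0,-1,0.7],
  [0,0,0,0,0,-1,0.8],
  [0,0,0,0,0,-1,1],
  [0,0,0,0,0,-1,1],
  [0,0,0,0,0,-1,1],
  [0,0,0,0,0,-1,1],
  [0,0,0,0,0,-1,1],
], squeeze=70)

```text
t: 4.58
tcp_pos: [0.4746, 0.2317, 0.0561]
tool_rot: [1.0, -0.009, 0.001, -0.0]
force: [-0.1, -0.5, 6.0]
finger_gap: 0.244
gripper_force: 69.8
```

```bash
python3 -c "
from h import *
st=readout.sense(); print(st['tcp_pos'],st['force'],heading(st),st['finger_gap'],st['gripper_force'])"
```

```text
[0.47463515 0.23174073 0.05613698] [-0.06752066 -0.46855062  6.00132554] -1.0041927960999664 0.24354288037590327 69.77883338928223
```

move_arm([
  [0,0,0,0,0,-5,1],
  [0,0,0,0,0,-15,1],
  [0,0,0,0,0,-30,1],
  [0,0,0,0,0,-55,1],
  [0,0,0,0,0,-85,1],
  [0,0,0,0,0,-115,1],
  [0,0,0,0,0,-145,1],
  [0,0,0,0,0,-170,1],
  [0,0,0,0,0,-185,1],
  [0,0,0,0,0,-195,1],
  [0,0,0,0,0,-195,1],
  [0,0,0,0,0,-195,1],
])

```text
t: 5.58
tcp_pos: [0.4736, 0.2315, 0.2502]
tool_rot: [1.0, -0.009, -0.0, 0.0]
force: [0.2, 0.3, -3.0]
finger_gap: 0.242
gripper_force: 68.8
```

```bash
python3 - <<'E'
from h import *
st=readout.sense(); print(st['t'],st['tcp_pos'],st['force'],st['gripper_force'])
h=28.7; u=np.array([np.cos(np.radians(h)),np.sin(np.radians(h))])
go([*(np.array([.5578,-.1429])-.001*u),.25],h)
E
```

```text
5.5833 [0.47359858 0.23148648 0.25017459] [ 0.15012925  0.31556791 -3.02925747] 68.7935221195221
turn [ -0.     0.03 -29.72] shift mm [9.000e+01 3.733e+02 2.000e-01] head -1.02
```

move_arm([
  [0,0,-1,3,12,0,1],
  [0,0,-4,9,38,0,1],
  [0,0,-7,17,72,0,1],
  [0,0,-10,26,108,0,1],
  [0,0,-13,35,144,0,1],
  [0,0,-16,43,180,0,1],
  [0,0,-19,52,216,0,1],
  [0,0,-22,61,252,0,1],
  [0,0,-25,69,288,0,1],
  [0,0,-28,78,322,0,1],
  [0,0,-29.7,85,352,0,1],
  [0,0,-29.7,90,373,0,1],
])

```text
t: 6.58
tcp_pos: [0.5571, -0.1459, 0.248]
tool_rot: [0.969, 0.247, -0.001, -0.001]
force: [1.0, -0.7, -2.6]
finger_gap: 0.244
gripper_force: 68.9
```

move_arm([
  [0,0,0,0,0,0,1],
  [0,0,0,0,0,0,1],
  [0,0,0,0,0,0,1],
  [0,0,0,0,0,0,1],
])

```text
t: 6.92
tcp_pos: [0.5565, -0.1415, 0.2491]
tool_rot: [0.969, 0.248, -0.001, -0.001]
force: [0.3, 0.0, -3.8]
finger_gap: 0.243
gripper_force: 69.0
```

```bash
python3 - <<'E'
from h import *
st=readout.sense(); print(st['t'],st['tcp_pos'],heading(st),st['force'])
s=snap('top'); w=snap('wrist'); a=cv2.resize(s['img'][150:290,270:410],(420,420),interpolation=cv2.INTER_CUBIC); b=cv2.resize(w['img'],(380,285))
save('w3',w['img'])
E
```

```text
6.9167 [ 0.55650703 -0.14152811  0.24911699] 28.73840836398751 [ 0.31158426  0.04516487 -3.77517541]
```

View pics/w3.png

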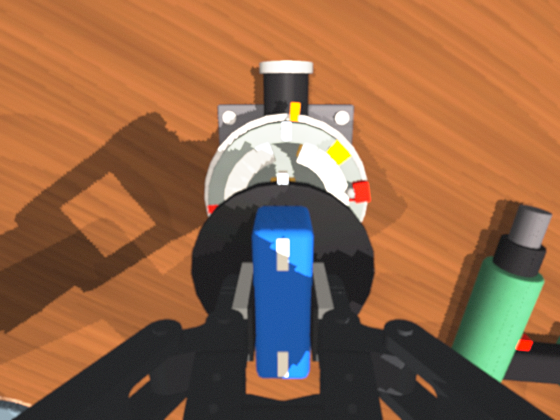

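The nose is at (283,180), and the canister's white mark at (286,130) and port at (286,85) line up ahead of it. I'll measure the residual offset in this same picture.

```bash
python3 - <<'E'
from h import *
from scipy.optimize import least_squares
s=snap('wrist'); im=s['img']; hsv=cv2.cvtColor(im,cv2.COLOR_RGB2HSV); P=pts(s); st=readout.sense()
M=R.from_quat(st['tool_rot']); tl=lambda q:(M.inv().apply(np.asarray(q)-st['tcp_pos'])*1000).round(1)
print(st['tcp_pos'])
w=cv2.inRange(hsv,np.array((0,0,170)),np.array((180,50,255)))
w2=w.copy(); w2[:]=0; w2[165:190,270:296]=w[165:190,270:296]
zc=np.median(P[200:250,205:235,2]); print('disc z',zc)
c=np.argwhere(w2)[:,::-1].mean(0); print('nose',c,tl(onplane(s,c,zc)[0]))
# disc circle
m=((abs(P[...,2]-zc)<.004)*255).astype(np.uint8); m[270:]=0
X=onplane(s,max(cv2.findContours(m,0,1)[0],key=cv2.contourArea)[:,0,:],zc)[:,:2]
def fit(X,r0):
    return least_squares(lambda p:np.hypot(*(X-p).T)-r0,X.mean(0),loss='soft_l1',f_scale=.001).x
d=fit(X[:],.042); print('disc c',d,tl([*d,zc]))
b=cv2.inRange(hsv,np.array((100,120,60)),np.array((130,255,255)))
t=((b>0)&(abs(P[...,2]-zc-.03)<.004)).astype(np.uint8)
X=onplane(s,max(cv2.findContours(t,0,1)[0],key=cv2.contourArea)[:,0,:],zc+.03)[:,:2]
r=cv2.minAreaRect((X*1000).astype(np.float32)); print('bar',r,tl([r[0][0]/1000,r[0][1]/1000,zc]))
m=((abs(P[...,2]-.11)<.003)*255).astype(np.uint8)
c=np.vstack(cv2.findContours(m,0,1)[0])[:,0,:]; X=onplane(s,c,.11)[:,:2]
k=abs(np.hypot(*(X-[.5578,-.1429]).T)-.058)<.004; e=fit(X[k],.058); print('rim',k.sum(),e,tl([*e,.11]))
for n,lo,hi in(('yel',(24,150,150),(34,255,255)),):
    y=cv2.inRange(hsv,np.array(lo),np.array(hi)); k,l,stt,cc=cv2.connectedComponentsWithStats(y)
    for i in range(1,k):
        if stt[i,4]>20: q=onplane(s,cc[i],.11)[0]; print(n,cc[i],tl(q),np.degrees(np.arctan2(*(q[:2]-e)[::-1])))
E
```

```text
[ 0.55722558 -0.14171414  0.25011234]
disc z 0.22016890657754146
nose [283.24503311 173.57615894] [47.2 -0.3 29.9]
disc c [ 0.5555833  -0.14175071] [-1.4 -0.7 29.9]
bar ((559.4808349609375, -139.75823974609375), (65.63727569580078, 21.52420997619629), 28.737314224243164) [ 2.9 -0.6 29.9]
rim 270 [ 0.55762087 -0.14317084] [ -0.3   1.6 140.1]
yel [293.90344828 111.37931034] [ 65.1   7.2 140.1] 23.896557538480266
yel [337.71186441 152.66101695] [ 36.8  38.4 140.1] -16.004319344953654
```

move_arm([
  [0,0,0,-1,1,8,1],
  [0,0,0,-2.5,2,20,1],
  [0,0,0,-2.5,2,35,1],
  [0,0,0,-2.5,2,50,1],
  [0,0,0,-2.5,2,62,1],
  [0,0,0,-2.5,2,70,1],
  [0,0,0,-2.5,2,74,1],
  [0,0,0,-2.5,2,74,1],
  [0,0,0,-2.5,2,74,1],
])

```text
t: 7.82
tcp_pos: [0.5566, -0.1459, 0.1765]
tool_rot: [0.969, 0.248, 0.0, 0.0]
force: [-0.5, -0.3, -2.6]
finger_gap: 0.243
gripper_force: 69.1
```

```bash
python3 - <<'E'
from h import *
st=readout.sense(); print(st['t'],st['tcp_pos'],heading(st),st['force'])
s=snap('side'); im=s['img'][130:250,250:380]; w=snap('wrist')
save('s4',np.hstack([cv2.resize(im,(433,400),interpolation=cv2.INTER_CUBIC),cv2.resize(w['img'][60:300,170:390],(366,400))]))
E
```

```text
7.8167 [ 0.55656418 -0.14591171  0.17647892] 28.694555451988187 [-0.47834151 -0.26237713 -2.56027686]
```

View pics/s4.png

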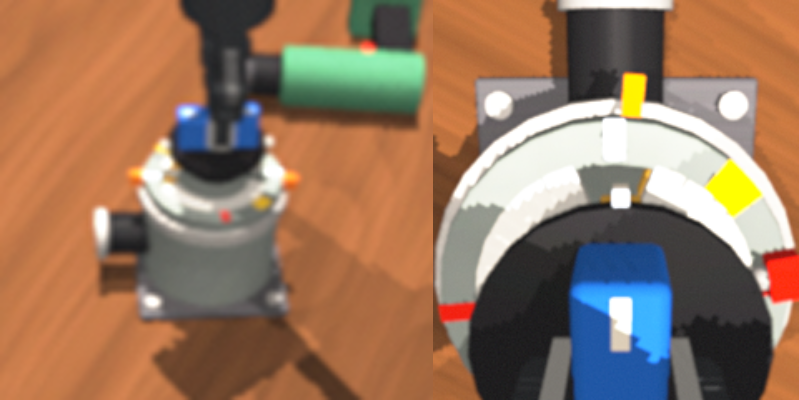

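The side crop shows the cap hovering over the rim, clear of it. In the wrist crop the nose at (620,197) nearly lines up with the white mark at (614,138) and the notch. I'll measure again.

```bash
cat > m.py <<'E'
from h import *
from scipy.optimize import least_squares
s=snap('wrist'); im=s['img']; hsv=cv2.cvtColor(im,cv2.COLOR_RGB2HSV); P=pts(s); st=readout.sense()
M=R.from_quat(st['tool_rot']); tl=lambda q:(M.inv().apply(np.asarray(q)-st['tcp_pos'])*1000).round(1)
print(st['t'],st['tcp_pos'],heading(st),st['force'].round(1),st['ft_torque'].round(2))
zc=st['tcp_pos'][2]-.030
def fit(X,r0,x0): return least_squares(lambda p:np.hypot(*(X-p).T)-r0,x0,loss='soft_l1',f_scale=.0005).x
def cont(m): return np.vstack(cv2.findContours(m.astype(np.uint8),0,1)[0])[:,0,:]
b=cv2.inRange(hsv,np.array((100,120,60)),np.array((130,255,255)))
X=onplane(s,cont((b>0)&(abs(P[...,2]-zc-.03)<.003)),zc+.03)[:,:2]
r=cv2.minAreaRect((X*1000).astype(np.float32)); print('bar',np.round(r[1],1),r[2],tl([r[0][0]/1000,r[0][1]/1000,zc]))
c0=st['tcp_pos'][:2]
X=onplane(s,cont(abs(P[...,2]-zc)<.002),zc)[:,:2]; v=X-c0; k=(abs(np.hypot(*v.T)-.042)<.005)&((M.inv().apply(np.c_[v,v[:,0]*0])[:,0])>.01)
d=fit(X[k],.042,c0); print('disc',k.sum(),tl([*d,zc]))
X=onplane(s,cont(abs(P[...,2]-.11)<.003),.11)[:,:2]; v=X-[.5577,-.143]; k=(abs(np.hypot(*v.T)-.058)<.003)
e=fit(X[k],.058,[.5577,-.143]); print('rim',k.sum(),e,tl([*e,.11]))
for n,lo,hi,zz in(('yel',(24,150,150),(34,255,255),.11),('white',(0,0,200),(180,40,255),zc)):
    y=cv2.inRange(hsv,np.array(lo),np.array(hi)); k,l,stt,cc=cv2.connectedComponentsWithStats(y)
    for i in range(1,k):
        if 15<stt[i,4]<400 and cc[i][1]<230: q=onplane(s,cc[i],.11)[0]; print(n,cc[i].round(1),'at rim',tl(q),'at disc',tl(onplane(s,cc[i],zc)[0]),np.degrees(np.arctan2(*(q[:2]-e)[::-1])).round(1))
E
python3 m.py
```

```text
7.9667 [ 0.55686075 -0.14614456  0.17714764] 28.68480670004335 [ 0.2  0.  -2.6] [-0.    0.02 -0.01]
bar [65.7 21.6] 28.66468620300293 [ 2.8 -0.4 30. ]
disc 236 [ 1.  -0.3 30. ]
rim 401 [ 0.55774863 -0.14316774] [ 2.1 -2.3 67.1]
yel [289.6 116.6] at rim [67.4  3.2 67.2] at disc [70.2  2.5 30.1] 23.9
white [208.4 122.2] at rim [ 64.8 -37.1  67.2] at disc [ 68.2 -29.7  30. ] 57.7
white [350.2 122.7] at rim [64.5 33.2 67.3] at disc [67.9 26.5 30.1] -1.0
white [282.4 178.1] at rim [36.3 -0.4 67.2] at disc [45.3 -0.4 30. ] 25.5
white [175.2 202.6] at rim [ 23.  -57.3  67.1] at disc [ 34.7 -45.9  30. ] 97.9
white [367.4 227. ] at rim [ 9.  45.7 67.2] at disc [23.6 36.5 30.1] -53.2
```

move_arm([
  [0,0,0,0.5,-1,0,1],
  [0,0,0,0.5,-2,0,1],
  [0,0,0,0.5,-2,0,1],
  [0,0,0,0.5,-2,0,1],
  [0,0,0,0.5,-2,0,1],
  [0,0,0,0.5,-2,0,1],
])

```text
t: 8.47
tcp_pos: [0.5558, -0.1439, 0.1764]
tool_rot: [0.969, 0.248, 0.0, 0.0]
force: [-0.7, 0.3, -1.9]
finger_gap: 0.242
gripper_force: 69.1
```

```bash
python3 m.py | head -4
```

```text
8.5167 [ 0.55580783 -0.14393938  0.17634331] 28.680334772709852 [-0.  -0.1 -2. ] [-0.02 -0.05 -0.07]
bar [65.8 21.6] 28.652175903320312 [ 2.8 -0.4 30. ]
disc 246 [ 0.9 -0.4 30. ]
rim 408 [ 0.55768744 -0.14308725] [ 2.1  0.2 66.3]
```

move_arm([
  [0,0,0,0.6,0.5,2,1],
  [0,0,0,0.6,0.5,5,1],
  [0,0,0,0.6,0.5,8,1],
  [0,0,0,0.6,0.5,11,1],
  [0,0,0,0.6,0.5,14,1],
  [0,0,0,0.6,0.5,14,1],
  [0,0,0,0.6,0.5,14,1],
])

```text
t: 9.1
tcp_pos: [0.5563, -0.144, 0.1619]
tool_rot: [0.969, 0.248, -0.0, -0.0]
force: [1.3, 0.3, -3.1]
finger_gap: 0.242
gripper_force: 69.1
```

```bash
python3 m.py | head -4
```

```text
9.15 [ 0.55653044 -0.14405552  0.16215928] 28.679945069057663 [-0.9 -0.5 -2.4] [-0.02 -0.01 -0.01]
bar [65.3 21.5] 28.650371551513672 [ 2.7 -0.5 30. ]
disc 245 [ 0.8 -0.5 30. ]
rim 488 [ 0.55782366 -0.14308728] [ 1.6 -0.2 52.2]
```

move_arm([
  [0,0,0,0.4,0.2,2,1],
  [0,0,0,0.4,0.2,4,1],
  [0,0,0,0.4,0.2,6,1],
  [0,0,0,0.4,0.2,8,1],
  [0,0,0,0.4,0.2,10,1],
  [0,0,0,0.4,0.2,12,1],
  [0,0,0,0.4,0.2,13,1],
  [0,0,0,0.4,0.2,13,1],
  [0,0,0,0.4,0.2,13,1],
])

```text
t: 9.9
tcp_pos: [0.557, -0.1441, 0.1492]
tool_rot: [0.969, 0.248, -0.0, -0.0]
force: [-0.6, 0.1, -3.6]
finger_gap: 0.245
gripper_force: 69.1
```

```bash
python3 m.py | head -4
```

```text
9.95 [ 0.55703596 -0.14405589  0.14931004] 28.679347285910936 [-0.7 -0.2 -3.1] [ 0.01 -0.01  0.02]
bar [65.4 21.6] 28.69805145263672 [ 2.6 -0.4 30. ]
disc 252 [ 0.9 -0.3 30. ]
rim 509 [ 0.55787805 -0.14308712] [ 1.2 -0.4 39.3]
```

move_arm([
  [0,0,0,0.3,0,0.5,1],
  [0,0,0,0.3,0,1,1],
  [0,0,0,0.3,0,1.3,1],
  [0,0,0,0.3,0,1.3,1],
  [0,0,0,0.3,0,1.3,1],
])

```text
t: 10.37
tcp_pos: [0.5574, -0.144, 0.1487]
tool_rot: [0.969, 0.248, 0.0, 0.0]
force: [-0.8, 0.7, 3.3]
finger_gap: 0.245
gripper_force: 70.0
```

```bash
python3 m.py | head -4
```

```text
10.4167 [ 0.55745103 -0.14397721  0.14863965] 28.680538059035097 [-1.1  1.5  4.7] [0.21 0.21 0.04]
bar [65.4 21.6] 28.670242309570312 [ 2.6 -0.4 30. ]
disc 264 [ 1.  -0.3 30. ]
rim 503 [ 0.55788386 -0.14308132] [ 0.8 -0.6 38.6]
```

Contact at home depth. Now I'll turn clockwise, stopping short at 38° to check.

move_arm([
  [0,0,2,0,0,-0.4,1],
  [0,0,5,0,-0.1,-0.8,1],
  [0,0,9,0,-0.1,-0.8,1],
  [0,0,13,0,-0.2,-0.8,1],
  [0,0,17,0,-0.3,-0.8,1],
  [0,0,21,0,-0.3,-0.8,1],
  [0,0,25,0,-0.4,-0.8,1],
  [0,0,29,0,-0.5,-0.8,1],
  [0,0,33,0,-0.5,-0.8,1],
  [0,0,36,-0.1,-0.6,-0.8,1],
  [0,0,38,-0.1,-0.6,-0.8,1],
  [0,0,38,-0.1,-0.6,-0.8,1],
])

```text
t: 11.42
tcp_pos: [0.5571, -0.1434, 0.1487]
tool_rot: [0.997, -0.081, 0.0, 0.0]
force: [0.9, 0.2, -0.6]
finger_gap: 0.242
gripper_force: 69.4
```

```bash
python3 m.py; python3 -c "
from h import *
s=snap('wrist'); save('w5',s['img'])"
```

```text
11.4667 [ 0.55714779 -0.14338517  0.14868273] -9.26662176294952 [ 0.1  1.3 -2.1] [ 0.14 -0.12  0.09]
bar [21.6 65.4] 80.68034362792969 [ 2.3 -0.5 30. ]
disc 269 [ 0.8 -0.4 30. ]
rim 504 [ 0.55781792 -0.14293252] [ 0.6 -0.6 38.7]
yel [287.9 116.7] at rim [69.2  1.8 38.7] at disc [69.8  1.7 30. ] -11.3
white [296.   95.7] at rim [77.6  5.2 38.7] at disc [77.8  4.9 30. ] -13.5
```

View pics/w5.png

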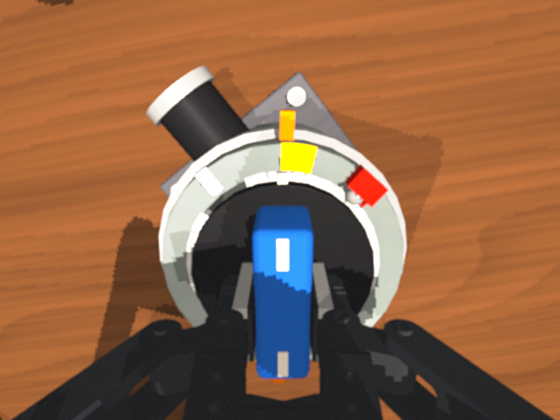

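The pointer at (287,125) is following the nose at (283,180), and it is about 7° short of the middle of the yellow mark at (298,157). I'll finish the turn.

move_arm([
  [0,0,2,0,0,0,1],
  [0,0,4,0,0,0,1],
  [0,0,6,0,-0.1,0,1],
  [0,0,7,0,-0.1,0,1],
  [0,0,7,0,-0.1,0,1],
  [0,0,7,0,-0.1,0,1],
  [0,0,7,0,-0.1,0,1],
  [0,0,7,0,-0.1,0,1],
  [0,0,7,0,-0.1,0,1],
])

```text
t: 12.27
tcp_pos: [0.5571, -0.1434, 0.1487]
tool_rot: [0.99, -0.142, 0.0, -0.0]
force: [1.9, 1.1, -3.3]
finger_gap: 0.243
gripper_force: 69.2
```

```bash
python3 m.py; python3 -c "
from h import *
s=snap('wrist'); save('w6',s['img'])"
```

```text
12.3167 [ 0.55706214 -0.14331074  0.14870534] -16.310091503415308 [ 1.2  0.8 -2.9] [ 0.12 -0.34  0.13]
bar [21.6 65.4] 73.68971252441406 [ 2.3 -0.5 30. ]
disc 267 [ 0.7 -0.4 30. ]
rim 505 [ 0.55784064 -0.14292152] [ 0.6 -0.6 38.7]
yel [287.7 118.5] at rim [68.4  1.7 38.7] at disc [69.1  1.6 30. ] -18.2
white [282.3  94.6] at rim [78.  -0.6 38.7] at disc [78.2 -0.6 30. ] -16.3
```

View pics/w6.png

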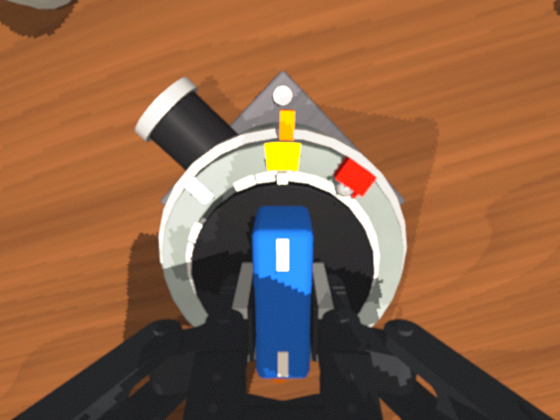

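The pointer at (287,125) stands on the yellow mark at (283,157). The nose at (283,180) is in line, the cap is turned 45°, and the grip is 69 N. I'm handing it in.

```bash
python3 -c "
from station import order; print(order.sign_off())"
```

```text
the job is handed in; nothing more can be done
None
```

The job is handed in at about 12 s: the cap is fully home in the canister and turned about 45° clockwise with the pointers on the yellow marks, still gripped at 69 N, and the sander, drill, glue bottle and green look-alike were not touched.

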